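# Dispense three walnuts into the bowl with the paddle knob

## Task

Stand the empty terracotta bowl on the worktop centred under the spout of the nut dispenser and let go of it. Then turn the paddle knob on top of the dispenser clockwise (seen from above) by exactly three clicks, so that three walnuts drop into the bowl and the rest stay in the drum, and leave the filled bowl standing under the spout. Do not tip the bowl over or shift the mug, the biscuit box or the milk pots.

Things in the scene. Friction and masses are not known exactly. Their poses are not given: they have to be found in the camera images.
- dispenser: fixed nut dispenser on the worktop: aluminium foot and white column behind, a 150 mm square plate at 145 to 150 mm height with a clear round drum on it (140 mm across, cover top at 198 mm), and a white spout 52 mm wide leading forward from under the drum. Origin on the worktop on the drum's axis; the spout points along -x, z is up. The foot reaches 50 mm from the axis towards the spout.
- spout_mouth (a point): centre of the spout's downward opening, 121 mm from the drum's axis along the dispenser's -x, 85 mm above the worktop; axes as the dispenser's. The spout ends 25 mm beyond this point. Its lower edge is 84 mm above the worktop, so the bowl goes in under it from the side or front. Nuts fall almost straight down, within about 15 mm of this point.
- knob_grip (a point): grip point of the paddle knob on top of the dispenser, on the drum's axis, 228 mm above the worktop; axes as the dispenser's, it does not turn with the knob. The knob is an upright grey bar 64 mm long, 12 mm thick, from 204 to 244 mm above the worktop; it lies along this x axis when joint paddle reads 0 and turns from there clockwise, seen from above, by the joint value.
- paddle (a joint): turn of the paddle knob and the six-chambered wheel under it, rad, 0 at the start, growing clockwise seen from above. A click stop every 60 degrees (1.047 rad), held by about 0.1 N m: past half-way it pulls itself into the next stop, before that it springs back. Each clockwise click lets exactly one nut fall through the spout. No end stop within a turn.
- bowl_center (a point): centre (24 mm above its underside) of the loose terracotta bowl: round, 116 mm across the rim, 48 mm high, 76 mm across the foot, wall 5 mm, floor slightly domed in the middle, about 0.22 kg. Its z axis is the bowl's upright axis; the handle points along -x.
- bowl_handle (a point): grip point on the bowl's one straight stub handle, 92 mm from the bowl's axis along -x of the bowl and 36 mm above its underside. The handle is a level bar 16 mm wide (along the bowl's y) and 14 mm high, reaching from the bowl's wall to 116 mm from the axis; this point lies 24 mm from its end.
- nut_1_center (a point): centre of a brown walnut, nearly a ball, 30 mm in diameter, 14 g, in the dispenser's drum at the start; number 1 in the order in which clockwise clicks drop them
- nut_2_center (a point): centre of a brown walnut, nearly a ball, 30 mm in diameter, 14 g, in the dispenser's drum at the start; number 2 in the order in which clockwise clicks drop them
- nut_3_center (a point): centre of a brown walnut, nearly a ball, 30 mm in diameter, 14 g, in the dispenser's drum at the start; number 3 in the order in which clockwise clicks drop them
- nut_4_center (a point): centre of a brown walnut, nearly a ball, 30 mm in diameter, 14 g, in the dispenser's drum at the start; it would drop at click number 4 and must stay in the drum
- nut_5_center (a point): centre of a brown walnut, nearly a ball, 30 mm in diameter, 14 g, in the dispenser's drum at the start; it would drop at click number 5 and must stay in the drum
- mug_floral: bystander, loose: tall white floral mug standing upside down, 69x92x118 mm; origin at the centre of its underside
- biscuit_box: bystander, loose: clear plastic box of wrapped biscuits, 76x69x43 mm; origin at the centre of its underside
- creamer_a: bystander, loose: small milk portion pot, 39 mm across, 21 mm high; origin at the centre of its underside
- creamer_b: bystander, loose: small milk portion pot, 39 mm across, 21 mm high; origin at the centre of its underside
- bowl: the same terracotta bowl; origin at the centre of its underside

How it is judged:
By the outcome, as a careful person would: the job done as asked, in the order asked, and still so for the second after the job is handed in, with the robot touching nothing.
It also fails if it takes over 72 s, if anything falls off the work surface, if the arm or the gripper's body presses on something with over 40 N, if the wrist force passes 120 N, or if a joint passes its speed limit or range.

## Robot

A 6-joint arm with a two-finger parallel gripper is mounted at the origin on a cart in front of the work surface, level with it; the furniture and walls round the work are solid. World frame = base frame: x ahead of the robot, y to its left, z up, the work surface at z = 0. Lengths are in m, angles in rad, forces in N, time in s.
With the tool pointing down it reaches from about 0.4 to 0.825 m from the base axis. Payload 7 kg.
Tool frame: the origin (TCP) lies at the very end of the fingers, on their centre line; the grasp point (between the pads) lies 19 mm behind it (arm.grip_point_offset is the distance from the TCP to the grasp point, in m); z points along the fingers, y is the line along which they close (so a half turn about z gives the same grasp; the last joint's range is limited). The gripper opens to 88 mm and grips with 3 to 60 N. Pads are 19 mm wide; open, the fingers measure 130 mm over their backs; the gripper's body (78 mm by 193 mm) begins 47 mm behind the grasp point.
Start: joints at [1.469, 0.359, 0.012, 0, -1.224, -0.288], TCP at [0.257, 0.624, 0.202] pointing down, gripper open.
Joint ranges: [-3.07, 3.07], [-1.43, 2.12], [-1.02, 1.25], [-3.03, 1.67], [-3.05, -0], [-3.03, 3.03]. Speed limits (rad/s): [2.39, 2.39, 3.01, 3.14, 3.14, 3.14].

## Interface

Orientations are given as [roll, pitch, yaw] about the fixed x, y, z axes, in that order (R = Rz(yaw) Ry(pitch) Rx(roll)).
In Python, from station import arm, cams gives the robot as it stands.
- The arm moves only by the shell command python3 -m handwheel 'ROWS' [FORCE]. ROWS is JSON, a list that holds one entry, the list of rows, each a list of 7 numbers: the shift along the tool's x, y, z normalised to -1 to 1, where 1 is 0.08 m, then the turn, a rotation vector about the tool's x, y, z normalised to -1 to 1, where 1 is 0.5 rad, then the closure in counts, from 0 (fully open) to 255 (shut). In form: [[[x, y, z, wx, wy, wz, hand], ...]]. A call has 1 to 5 rows; each row is the pose to reach, as a shift and turn from the pose commanded when the call began, along the tool's axes at that moment; what a row does not reach only later rows make up. A row lasts 1/8 s, in which the tool goes at most 62.5 mm and 10.7 degrees, less where a joint would pass 70% of its speed; a pose out of reach is approached as far as the arm can. A call with a number of a shift or a turn outside -1 to 1 is refused whole. A call with a gripper value outside its range is refused whole. The fingers move at their own pace and stop on an object; FORCE is the grip in N (left out, the last holds). Time passes only in rows, so rows that repeat a pose let the fingers close. It gives the time, the measured TCP pose, the force, the opening and the grip force at its end, in the units of the state.
- arm.get_state(): the state, without advancing time (a new reading comes with each control period).
- cams.grab_frame(name): name is "scene" or "top" or "wrist"; returns the picture (400x640x3 uint8, blue, green, red); there is no depth.
- cams.camera_info(name): a dict with "camera_matrix" (3x3 intrinsics, pixels), "dist_coeffs" ([k1, k2, p1, p2, k3] as OpenCV has them; the pictures are not rectified), "R" (3x3) and "t" (3): a world point X has camera coordinates R X + t; the wrist camera has in their place "hand_eye" (4x4, takes a point from camera to tool coordinates, whose origin is the TCP and whose axes are the flange's). Camera axes: x right, y down, z forward; pixel columns grow to the right and rows downward; lengths in m; the calibration is good to about 2 mm. A picture is of the moment at which its call begins: read the wrist's pose just before it. camera_info takes no time and is no camera call.
- arm.job_done(): hands the job in; it is judged then, once.
The state is a dict: "t": time; "q": joint angles; "qd": joint speeds; "joint_efforts": joint torques, N m; "eef_pos": TCP position; "ee_rot": TCP orientation; "force": force on the tool from outside, world axes, zero at the start; "moment": the same for the moment, N m; "width": finger opening in m; "gripper_force": force on a finger pad.
Only numpy, scipy, OpenCV 4.12 (cv2) and the standard library are available. Lean on these libraries where they do the work, as an engineer would, in place of code of your own. Each camera call takes 0.05 s, during which the arm holds its last target. There are 200 camera calls.

## Working session

There is one attempt and no reset: what is moved stays moved. The work goes in short steps, Python scripts to look and compute and a shell command to move; the robot and the scene stay as the last step left them, time stands still between calls to the robot, and variables do not carry over. Pictures are saved under pics/ and viewed, at most 10 in all, crops included, and the job is handed in when it is done.

```bash
mkdir -p pics; ls; python3 - <<'E'
from station import arm,cams
import cv2,numpy as np
s=arm.get_state();print(s)
for n in ["scene","top","wrist"]:
    im=cams.grab_frame(n);cv2.imwrite(f"pics/{n}0.png",im)
    i=cams.camera_info(n);print(n,{k:np.round(np.array(v),4).tolist() for k,v in i.items()})
E
```

```text
pics
{'t': 0.0, 'q': array([ 1.46907982e+00,  3.59413931e-01,  1.10700001e-02, -3.81978243e-04,
       -1.22403711e+00, -2.88048139e-01]), 'qd': array([ 1.35458989e-04,  1.13753605e-04, -1.00142329e-04, -1.76206381e-05,
        8.98082761e-04,  1.86994689e-03]), 'joint_efforts': array([ 4.19389371e-04, -5.82715809e+01,  2.93070495e+01,  6.99703753e+00,
        6.97188894e-03, -1.59509377e-04]), 'eef_pos': array([0.25633057, 0.62388766, 0.20110431]), 'ee_rot': array([ 3.13997121e+00, -1.05950826e-04, -3.89894664e-01]), 'force': array([ 0.63942905,  0.1930535 , -0.73069758]), 'moment': array([ 0.05971979, -0.00776263, -0.00324808]), 'gripper_force': 0.0, 'width': 0.08751608242930953}
scene {'camera_matrix': [[396.8081, 0.0, 319.5084], [0.0, 396.8081, 204.5246], [0.0, 0.0, 1.0]], 'dist_coeffs': [-0.0054, 0.0, 0.0, 0.0, 0.0], 'R': [[0.5889, -0.8079, -0.0216], [-0.3263, -0.2132, -0.9209], [0.7394, 0.5494, -0.3892]], 't': [-0.2926, 0.35, 0.5029]}
top {'camera_matrix': [[428.3493, 0.0, 316.2974], [0.0, 428.3493, 201.2222], [0.0, 0.0, 1.0]], 'dist_coeffs': [-0.039, 0.0, 0.0, 0.0, 0.0], 'R': [[-0.1914, -0.9815, -0.0007], [-0.9601, 0.1873, -0.2078], [0.2041, -0.0391, -0.9782]], 't': [0.1196, 0.5479, 1.057]}
wrist {'camera_matrix': [[288.613, 0.0, 316.3359], [0.0, 288.613, 199.1144], [0.0, 0.0, 1.0]], 'dist_coeffs': [-0.0516, 0.0, 0.0, 0.0, 0.0], 'hand_eye': [[0.0004, -0.9653, -0.2612, 0.0706], [1.0, 0.0005, -0.0005, 0.0009], [0.0006, -0.2612, 0.9653, -0.1829], [0.0, 0.0, 0.0, 1.0]]}
```

View pics/scene0.png

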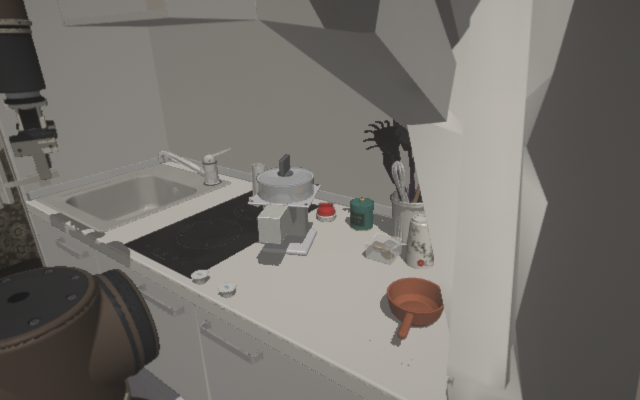

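View pics/top0.png

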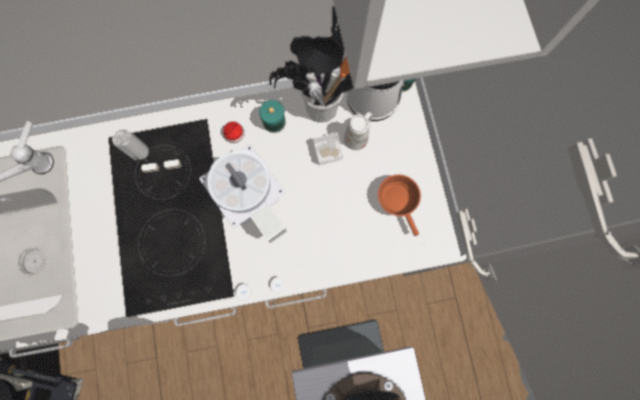

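The scene view shows the dispenser at about (285,195) with its spout towards (272,222), and the bowl at (415,303) with its handle at (405,325). In the top view the drum is at (240,183), the spout end near (270,222) and the bowl at (400,195) with its handle to (414,232). The creamers are at (243,290) and (276,284), the box at (327,150) and the mug at (357,132).

```bash
cat > h.py <<'E'
import numpy as np,cv2
from scipy.spatial.transform import Rotation as Ro
from station import arm,cams
def cam(n,s=None):
    i=cams.camera_info(n);K=np.array(i["camera_matrix"]);d=np.array(i["dist_coeffs"])
    if n!="wrist": return K,d,np.array(i["R"]),np.array(i["t"])
    s=s or arm.get_state();T=np.eye(4);T[:3,:3]=Ro.from_euler("xyz",s["ee_rot"]).as_matrix();T[:3,3]=s["eef_pos"]
    W=np.linalg.inv(T@np.array(i["hand_eye"]));return K,d,W[:3,:3],W[:3,3]
def proj(c,P): K,d,R,t=c;return cv2.projectPoints(np.atleast_2d(np.float64(P)),cv2.Rodrigues(R)[0],t,K,d)[0][:,0]
def plane(c,uv,z):
    K,d,R,t=c;p=cv2.undistortPoints(np.float64(uv).reshape(-1,1,2),K,d)[:,0]
    r=np.c_[p,np.ones(len(p))]@R;o=-R.T@t
    return o+r*((z-o[2])/r[:,2])[:,None]
def red(im):
    h=cv2.cvtColor(im,cv2.COLOR_BGR2HSV);return ((h[...,0]<14)&(h[...,1]>110)&(h[...,2]>50)).astype(np.uint8)
E
python3 - <<'E'
from h import *
im=cv2.imread("pics/top0.png");c=cam("top")
m=red(im);n,l,st,ce=cv2.connectedComponentsWithStats(m)
for k in range(1,n):
    if st[k,4]>300: print(st[k],ce[k])
# bowl: hull of blob, fit outline of model rim+handle by silhouettes
from scipy.optimize import minimize
k=min((k for k in range(1,n) if st[k,4]>300),key=lambda k:np.hypot(*(ce[k]-[400,200])))
M=(l==k).astype(np.uint8);M=cv2.morphologyEx(M,cv2.MORPH_CLOSE,np.ones((9,9)))
def sil(p,S=8):
    x,y,a=p;A=np.linspace(0,2*np.pi,60);ring=lambda r,z:np.c_[x+r*np.cos(A),y+r*np.sin(A),0*A+z]
    Rz=np.array([[np.cos(a),-np.sin(a)],[np.sin(a),np.cos(a)]])
    H=np.array([[u,v] for u in(-.116,-.045) for v in(-.008,.008)])@Rz.T+[x,y]
    out=np.zeros(M.shape,np.uint8)
    for P in (np.r_[ring(.058,.048),ring(.038,0)],np.r_[np.c_[H,[.043]*4],np.c_[H,[.029]*4]]):
        cv2.fillConvexPoly(out,cv2.convexHull(np.round(proj(c,P)*8).astype(np.int32)),1,shift=3)
    return out
f=lambda p:float((cv2.GaussianBlur(sil(p).astype(np.float32),(5,5),1)-cv2.GaussianBlur(M.astype(np.float32),(5,5),1)).__pow__(2).sum())
b0=plane(c,[ce[k]],.04)[0]
best=min((minimize(f,[b0[0],b0[1],a],method="Nelder-Mead",options=dict(initial_simplex=[[b0[0],b0[1],a],[b0[0]+.01,b0[1],a],[b0[0],b0[1]+.01,a],[b0[0],b0[1],a+.3]])) for a in (-.6,-.2,.2,.6)),key=lambda r:r.fun)
print("bowl",best.x,best.fun,M.sum())
crop=cv2.resize(im[130:260,190:310],None,fx=5,fy=4.6,interpolation=cv2.INTER_CUBIC);cv2.imwrite("pics/c0.png",cv2.resize(im[130:250,185:305],(600,600),interpolation=cv2.INTER_CUBIC))
for uv,z in (((240,181),.244),((240,183),.198),((325,150),.043),((357,132),.118),((243,290),.02),((276,284),.02)): print(uv,plane(c,[uv],z)[0])
E
```

```text
[ 378  175   42   60 1392] [399.2341954  196.57543103]
bowl [ 0.53921519 -0.20402824  0.23768155] 141.63937377929688 1406
(240, 181) [0.59789065 0.17473028 0.244     ]
(240, 183) [0.60668598 0.18149967 0.198     ]
(325, 150) [ 0.69829547 -0.0383347   0.043     ]
(357, 132) [ 0.70518111 -0.12141841  0.118     ]
(243, 290) [0.37443332 0.24190423 0.02      ]
(276, 284) [0.37330473 0.15538924 0.02      ]
```

View pics/c0.png

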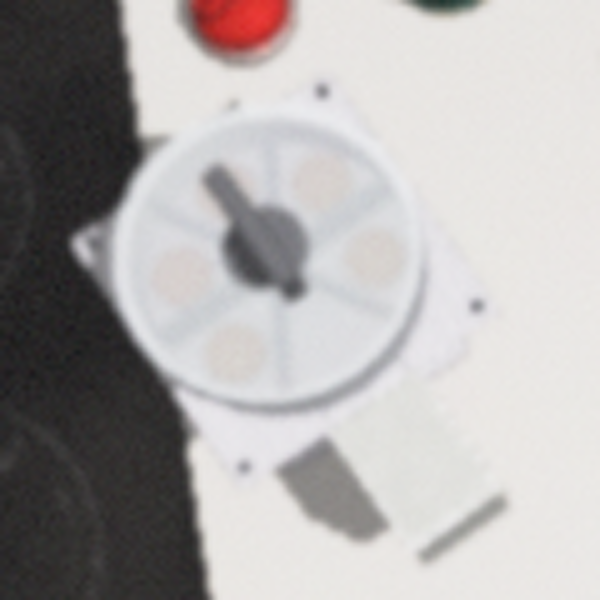

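The crop (5x, offset 185,130) shows plate screws at (322,90), (477,305), (245,466) and (95,240). The knob bar runs (212,172) to (295,290), the spout's front edge is around (420,560) to (505,500), and the chamber facing the spout is empty.

```bash
python3 - <<'E'
from h import *
c=cam("top");f=lambda L:np.array(L)/5+[185,130]
S=plane(c,f([(322,90),(477,305),(245,466),(95,240)]),.15)[:,:2]
print(S,S.mean(0),[np.linalg.norm(S[i]-S[(i+1)%4]) for i in range(4)])
v=S[0]-S[1]+S[3]-S[2];yaw=np.arctan2(v[1],v[0]);print("yaw screws",yaw)
cc=plane(c,f([(268,260),(113,260),(423,260),(268,115),(268,407)]),.196)[:,:2];print("drum",cc)
k=plane(c,f([(205,175),(218,165),(300,285),(285,297)]),.244)[:,:2];k1,k2=(k[0]+k[1])/2,(k[2]+k[3])/2
print("knob",k1,k2,(k1+k2)/2,np.linalg.norm(k1-k2),np.arctan2(*(k1-k2)[::-1]))
O=S.mean(0);d=np.array([np.cos(yaw),np.sin(yaw)])
print("mouth",O-.121*d, "end",O-.146*d)
# spout in scene
cs=cam("scene")
for n in("top","scene"):
    C=cam(n);n_=np.array([-d[1],d[0]])
    P=[np.r_[O-.146*d+s*.026*n_,z] for s in(-1,1) for z in(.084,.13)]+[np.r_[O,.244]]
    print(n,proj(C,P).round().tolist())
E
```

```text
[[0.70358409 0.15156183]
 [0.58236148 0.09576789]
 [0.52649043 0.21694225]
 [0.64961791 0.27156299]] [0.61551348 0.18395874] [np.float64(0.1334461836784447), np.float64(0.1334346334637889), np.float64(0.13469893014322573), np.float64(0.1315774536887311)]
yaw screws 0.4244086369337243
drum [[0.61022487 0.18456216]
 [0.62398126 0.25476017]
 [0.59653139 0.1145872 ]
 [0.67927459 0.17386302]
 [0.54230481 0.19515159]]
knob [0.64152706 0.1962978 ] [0.58044153 0.16973909] [0.61098429 0.18301845] 0.06660935562933021 0.4101243526490028
mouth [0.50524831 0.13413312] end [0.48246625 0.12383858]
top [[287.0, 231.0], [286.0, 229.0], [270.0, 243.0], [268.0, 241.0], [235.0, 174.0]]
scene [[282.0, 245.0], [280.0, 226.0], [260.0, 243.0], [258.0, 225.0], [285.0, 157.0]]
```

```bash
cat >> h.py <<'E'
def rows(W,P=None,yaw=None):
    "W: world (x,y,z,yaw) TCP waypoints, tool down; prints one normalised step per call"
    s=arm.get_state();P=np.array(s["eef_pos"] if P is None else P);y=s["ee_rot"][2] if yaw is None else yaw
    for w in W:
        R=Ro.from_euler("xyz",[np.pi,0,y]).as_matrix();d=R.T@(np.array(w[:3])-P)/.08
        k=(y-w[3]+np.pi)%(2*np.pi)-np.pi
        v=np.r_[d,0,0,k/.5].round(2);print(v.tolist(),"!!" if abs(v).max()>1 else "")
        P=P+R@(v[:3]*.08);y-=v[5]*.5
    print("end",P.round(4),round(y,3))
E
python3 - <<'E'
from h import *
n=11;F=np.linspace(0,1,n+1)[1:]
th=1.181+F*(-.465-1.181);r=np.minimum(.6745+F*2*(.503-.6745),9).clip(.503);z=np.interp(F,[0,.2,.7,1],[.201,.28,.28,.15]);y=-.39+F*(-2.51)
rows(np.c_[r*np.cos(th),r*np.sin(th),z,y])
E
```

```text
[1.2, 0.48, -0.44, 0.0, 0.0, 0.46] !!
[1.17, 0.38, -0.45, 0.0, 0.0, 0.45] !!
[1.15, 0.3, -0.09, 0.0, 0.0, 0.46] !!
[1.1, 0.21, -0.0, 0.0, 0.0, 0.46] !!
[1.07, 0.14, -0.0, 0.0, 0.0, 0.45] !!
[0.96, -0.11, -0.0, 0.0, 0.0, 0.46] 
[0.87, -0.36, -0.0, 0.0, 0.0, 0.45] 
[0.84, -0.43, 0.14, 0.0, 0.0, 0.46] 
[0.79, -0.5, 0.5, 0.0, 0.0, 0.46] 
[0.76, -0.55, 0.49, 0.0, 0.0, 0.45] 
[0.72, -0.62, 0.49, 0.0, 0.0, 0.46] 
end [ 0.4495 -0.226   0.1501] -2.9
```

```bash
python3 -m handwheel '[[[0.5,0.24,-0.3,0,0,0.23,0],[1,0.45,-0.6,0,0,0.4,0],[1,0.45,-0.6,0,0,0.4,0]]]' && python3 -m handwheel '[[[0.5,0.2,-0.25,0,0,0.2,0],[1,0.35,-0.5,0,0,0.4,0],[1,0.35,-0.5,0,0,0.4,0]]]' && python3 -m handwheel '[[[0.5,0.15,0,0,0,0.2,0],[1,0.3,0,0,0,0.4,0],[1,0.3,0,0,0,0.4,0]]]' && python3 -m handwheel '[[[0.5,0.1,0,0,0,0.2,0],[1,0.2,0,0,0,0.4,0],[1,0.2,0,0,0,0.4,0]]]' && python3 -m handwheel '[[[0.5,0.1,0,0,0,0.2,0],[1,0.2,0,0,0,0.4,0],[1,0.2,0,0,0,0.4,0]]]'
python3 - <<'E'
from h import *
s=arm.get_state();P=s["eef_pos"];n=7;F=np.linspace(0,1,n+1)[1:]
t0=np.arctan2(P[1],P[0]);r0=np.hypot(*P[:2]);print(t0,r0,s["t"])
th=t0+F*(-.465-t0);r=np.interp(F,[0,.5,1],[r0,.5,.503]);z=np.interp(F,[0,.5,1],[P[2],.28,.15]);y=s["ee_rot"][2]+F*(-2.9-s["ee_rot"][2])
rows(np.c_[r*np.cos(th),r*np.sin(th),z,y])
E
```

```text
t: 0.52
eef_pos: [0.319, 0.5597, 0.2527]
ee_rot: [-3.138, 0.001, -0.593]
force: [-0.1, -0.6, -0.2]
width: 0.0876
gripper_force: 0.0
t: 0.9
eef_pos: [0.3691, 0.492, 0.2916]
ee_rot: [-3.139, 0.001, -0.792]
force: [-1.1, 0.1, -0.1]
width: 0.0877
gripper_force: 0.0
t: 1.27
eef_pos: [0.4072, 0.4178, 0.2893]
ee_rot: [3.14, -0.0, -0.991]
force: [0.4, 0.7, 0.1]
width: 0.0882
gripper_force: 0.0
t: 1.65
eef_pos: [0.4375, 0.3426, 0.2895]
ee_rot: [3.141, -0.0, -1.191]
force: [-0.6, 0.4, -0.6]
width: 0.0875
gripper_force: 0.0
t: 2.02
eef_pos: [0.4522, 0.2627, 0.2897]
ee_rot: [3.141, -0.0, -1.39]
force: [-1.0, 0.7, 0.2]
width: 0.0873
gripper_force: 0.0
0.5263649819384323 0.5229778602408692 2.025
[0.91, -0.17, 0.03, 0.0, 0.0, 0.43] 
[0.88, -0.23, 0.04, 0.0, 0.0, 0.43] 
[0.85, -0.29, 0.03, 0.0, 0.0, 0.43] 
[0.8, -0.39, 0.25, 0.0, 0.0, 0.44] 
[0.73, -0.49, 0.47, 0.0, 0.0, 0.43] 
[0.7, -0.55, 0.46, 0.0, 0.0, 0.43] 
[0.67, -0.59, 0.47, 0.0, 0.0, 0.43] 
end [ 0.4493 -0.2256  0.1497] -2.9
```

```bash
python3 -m handwheel '[[[0.5,-0.1,0,0,0,0.22,0],[0.9,-0.2,0,0,0,0.43,0],[0.9,-0.2,0,0,0,0.43,0]]]' && python3 -m handwheel '[[[0.5,-0.1,0,0,0,0.22,0],[0.88,-0.2,0,0,0,0.43,0],[0.88,-0.2,0,0,0,0.43,0]]]' && python3 -m handwheel '[[[0.5,-0.15,0,0,0,0.22,0],[0.85,-0.3,0,0,0,0.43,0],[0.85,-0.3,0,0,0,0.43,0]]]' && python3 -m handwheel '[[[0.4,-0.2,0.12,0,0,0.22,0],[0.8,-0.4,0.3,0,0,0.44,0],[0.8,-0.4,0.3,0,0,0.44,0]]]' && python3 -m handwheel '[[[0.4,-0.25,0.25,0,0,0.22,0],[0.73,-0.5,0.5,0,0,0.43,0],[0.73,-0.5,0.5,0,0,0.43,0]]]' && python3 -m handwheel '[[[0.35,-0.3,0.25,0,0,0.22,0],[0.7,-0.55,0.5,0,0,0.43,0],[0.7,-0.55,0.5,0,0,0.43,0]]]' && python3 -m handwheel '[[[0.35,-0.3,0,0,0,0.22,0],[0.67,-0.6,0,0,0,0.43,0],[0.67,-0.6,0,0,0,0.43,0],[0.67,-0.6,0,0,0,0.43,0]]]' | tail -6
python3 - <<'E'
from h import *
s=arm.get_state();c=cam("wrist",s);im=cams.grab_frame("wrist");print(s["q"].round(2))
x,y,a=.539,-.204,.238;A=np.linspace(0,6.2,40)
for P in ([[x+.058*np.cos(t),y+.058*np.sin(t),.048] for t in A],[[x-.116*np.cos(a)-v*np.sin(a),y-.116*np.sin(a)+v*np.cos(a),.043] for v in(-.008,.008)]):
    for p in proj(c,P): cv2.circle(im,tuple(int(v) for v in p.round()),2,(0,255,0),-1)
cv2.imwrite("pics/w1.png",im)
E
```

```text
t: 2.4
eef_pos: [0.4815, 0.1955, 0.2894]
ee_rot: [3.141, -0.0, -1.605]
force: [0.2, -0.8, -0.2]
width: 0.0875
gripper_force: 0.0
t: 2.78
eef_pos: [0.4949, 0.1247, 0.2896]
ee_rot: [3.141, -0.0, -1.819]
force: [0.5, -0.4, 0.1]
width: 0.0876
gripper_force: 0.0
t: 3.15
eef_pos: [0.5015, 0.053, 0.2897]
ee_rot: [3.141, -0.0, -2.034]
force: [0.1, 0.6, -0.2]
width: 0.0876
gripper_force: 0.0
t: 3.52
eef_pos: [0.5008, -0.0188, 0.2647]
ee_rot: [3.14, -0.002, -2.254]
force: [0.4, 0.7, -0.2]
width: 0.0879
gripper_force: 0.0
t: 3.9
eef_pos: [0.4949, -0.0892, 0.2245]
ee_rot: [3.14, -0.002, -2.469]
force: [-1.2, -0.1, 0.4]
width: 0.0874
gripper_force: 0.0
t: 4.28
eef_pos: [0.4785, -0.1584, 0.185]
ee_rot: [3.141, -0.002, -2.684]
force: [0.3, 1.0, 0.9]
width: 0.0878
gripper_force: 0.0
t: 4.78
eef_pos: [0.4532, -0.2244, 0.1867]
ee_rot: [-3.141, 0.001, -2.896]
force: [0.2, 0.4, 0.3]
width: 0.0873
gripper_force: 0.0
[-0.07  0.09 -0.38  0.   -1.1  -1.25]
```

View pics/w1.png

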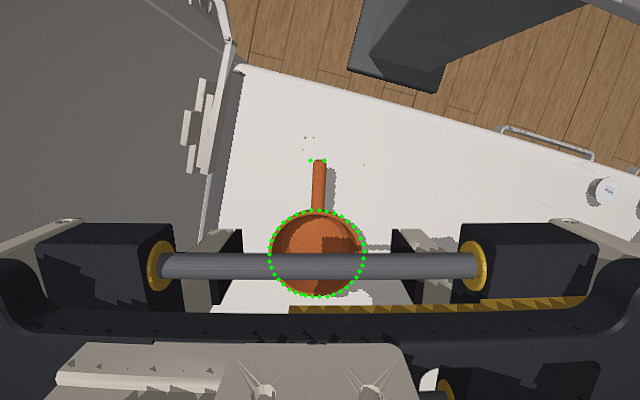

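The wrist view shows the predicted rim and handle tip (318,160) sitting on the bowl, so the pose holds. A tall panel is on the left, its foot running roughly (240,70) to (200,240), so I'll check the gripper body's clearance to it.

```bash
python3 - <<'E'
from h import *
print("wrist",plane(cam("wrist"),[(242,72),(218,185),(205,240)],0).round(3).tolist())
print("top",plane(cam("top"),[(445,150),(456,190),(468,245)],0).round(3).tolist())
g=np.array([.4496,-.2257]);u=np.array([.972,.236]);v=np.array([-.236,.972])
print("body corners",[(g+a*.039*u-.0965*v).round(3).tolist() for a in(-1,1)])
print("now body", arm.get_state()["eef_pos"])
rows([(.4496,-.2257,.09,.238-np.pi),(.4496,-.2257,.017,.238-np.pi)])
im=cv2.imread("pics/top0.png")[100:290,380:510];cv2.imwrite("pics/t1.png",cv2.resize(im,None,fx=3,fy=3,interpolation=cv2.INTER_CUBIC))
E
```

```text
wrist [[0.351, -0.343, 0.0], [0.495, -0.348, 0.0], [0.577, -0.354, 0.0]]
top [[0.648, -0.375, 0.0], [0.53, -0.375, 0.0], [0.376, -0.368, 0.0]]
body corners [[0.434, -0.329], [0.51, -0.31]]
now body [ 0.45307013 -0.22431683  0.18658075]
[0.05, -0.01, 1.21, 0.0, 0.0, 0.01] !!
[-0.0, 0.0, 0.91, 0.0, 0.0, 0.0] 
end [ 0.4494 -0.2261  0.017 ] -2.901
```

View pics/t1.png

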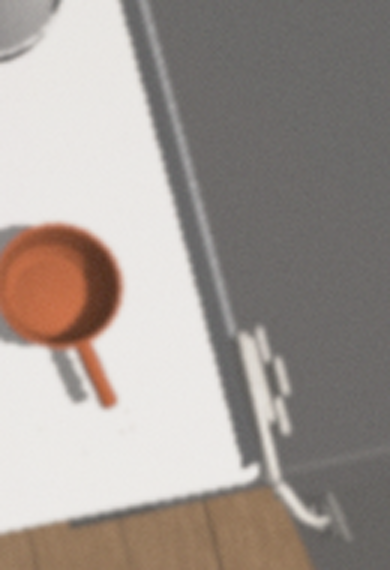

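The crop shows the worktop's right edge next to a dark strip at about y = -0.345 to -0.37. The body corner reaches -0.329, which is enough clearance, so I go down slowly and close.

```bash
python3 -m handwheel '[[[0.05,-0.02,0.4,0,0,0,0],[0.05,-0.02,0.8,0,0,0,0],[0.05,-0.02,1,0,0,0,0]]]' && python3 -m handwheel '[[[0,0,0.4,0,0,0,60],[0,0,0.8,0,0,0,60],[0,0,1,0,0,0,60],[0,0,1,0,0,0,60]]]' && python3 -m handwheel '[[[0,0,0.12,0,0,0,60],[0,0,0.12,0,0,0,60]]]' && python3 -m handwheel '[[[0,0,0,0,0,0,255],[0,0,0,0,0,0,255],[0,0,0,0,0,0,255],[0,0,0,0,0,0,255],[0,0,0,0,0,0,255]]]' 50
```

```text
t: 5.2
eef_pos: [0.4484, -0.2267, 0.1047]
ee_rot: [3.141, -0.001, -2.897]
force: [-0.3, -0.0, -0.7]
width: 0.0877
gripper_force: 0.0
t: 5.7
eef_pos: [0.4483, -0.227, 0.0252]
ee_rot: [3.141, -0.002, -2.897]
force: [-0.1, -0.2, 0.9]
width: 0.0675
gripper_force: 0.0
t: 5.95
eef_pos: [0.4486, -0.2277, 0.0164]
ee_rot: [3.142, 0.0, -2.899]
force: [-0.0, 0.0, 0.9]
width: 0.0667
gripper_force: 0.0
t: 6.58
eef_pos: [0.4484, -0.228, 0.0165]
ee_rot: [3.142, -0.0, -2.9]
force: [-0.4, 0.1, -0.2]
width: 0.0226
gripper_force: 0.2
```

```bash
python3 -m handwheel '[[[0,0,0,0,0,0,255],[0,0,0,0,0,0,255],[0,0,0,0,0,0,255],[0,0,0,0,0,0,255]]]' 50 && python3 -m handwheel '[[[0,0,-0.05,0,0,0,255],[0,0,-0.12,0,0,0,255],[0,0,-0.2,0,0,0,255],[0,0,-0.25,0,0,0,255],[0,0,-0.25,0,0,0,255]]]' 50
python3 - <<'E'
from h import *
im=cams.grab_frame("scene");cv2.imwrite("pics/s2.png",cv2.resize(im[180:360,260:500],(800,600),interpolation=cv2.INTER_CUBIC))
s=arm.get_state();print(s["moment"].round(3),s["force"].round(2))
rows([(.450,-.17,.036,-2.74),(.451,-.115,.036,-2.56),(.453,-.06,.036,-2.38),(.455,-.01,.036,-2.22),(.455,.055,.036,-2.11)])
E
```

```text
t: 7.08
eef_pos: [0.4483, -0.228, 0.0164]
ee_rot: [3.142, -0.0, -2.9]
force: [-1.6, 0.1, 0.2]
width: 0.0139
gripper_force: 50.0
t: 7.7
eef_pos: [0.4486, -0.228, 0.0368]
ee_rot: [-3.141, 0.001, -2.9]
force: [-0.0, 0.4, -3.0]
width: 0.0137
gripper_force: 50.0
[-0.004  0.057 -0.016] [-0.15 -0.45 -2.88]
[-0.19, 0.7, 0.01, 0.0, 0.0, -0.32] 
[-0.28, 0.63, -0.0, 0.0, 0.0, -0.36] 
[-0.4, 0.56, -0.0, 0.0, 0.0, -0.36] 
[-0.45, 0.43, -0.0, 0.0, 0.0, -0.32] 
[-0.65, 0.49, -0.0, 0.0, 0.0, -0.22] 
end [0.4553 0.0551 0.0358] -2.11
```

View pics/s2.png

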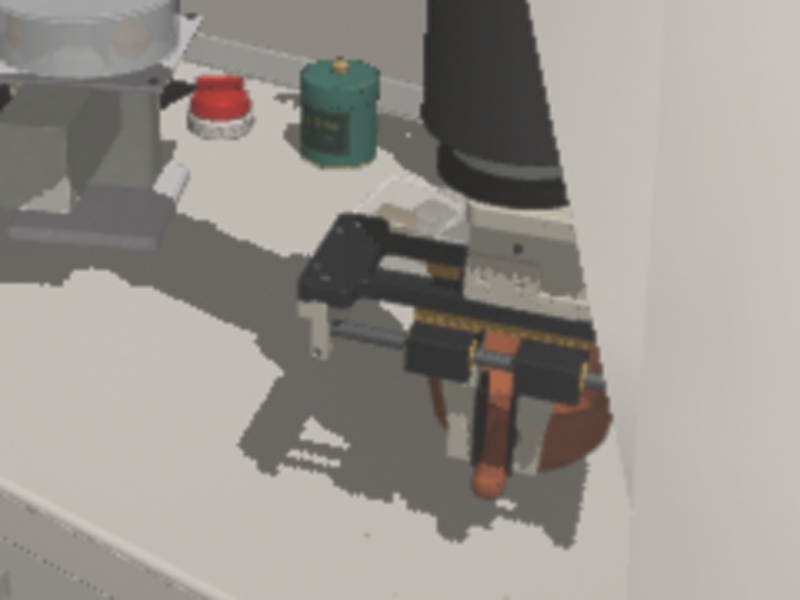

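The view shows the handle held between the pads with the bowl off the worktop. Carrying it now.

```bash
python3 -m handwheel '[[[-0.06,0.2,0,0,0,-0.1,255],[-0.12,0.45,0,0,0,-0.2,255],[-0.19,0.7,0,0,0,-0.32,255]]]' 50 && python3 -m handwheel '[[[-0.14,0.32,0,0,0,-0.18,255],[-0.28,0.63,0,0,0,-0.36,255]]]' && python3 -m handwheel '[[[-0.2,0.28,0,0,0,-0.18,255],[-0.4,0.56,0,0,0,-0.36,255]]]' && python3 -m handwheel '[[[-0.22,0.22,0,0,0,-0.16,255],[-0.45,0.43,0,0,0,-0.32,255],[-0.45,0.43,0,0,0,-0.32,255],[-0.45,0.43,0,0,0,-0.32,255]]]'
python3 - <<'E'
from h import *
s=arm.get_state();c=cam("wrist",s);ct=cam("top");im=cams.grab_frame("wrist");it=cams.grab_frame("top");print(s["moment"].round(3),s["force"].round(2))
a=s["ee_rot"][2]+np.pi;g=s["eef_pos"][:2];x,y=g+.0925*np.array([np.cos(a),np.sin(a)]);z=s["eef_pos"][2]-.0165;print(x,y,a,z)
P=[[x+.058*np.cos(t),y+.058*np.sin(t),z+.048] for t in np.linspace(0,6.2,30)]
for I,C in((im,c),(it,ct)):
    for p in proj(C,P): cv2.circle(I,tuple(int(v) for v in p.round()),1,(0,255,0),-1)
b=np.vstack([im[150:330,200:440],it[100:280,180:420]]);cv2.imwrite("pics/w2.png",cv2.resize(b,None,fx=1.66,fy=1.66))
rows([(.454,.055,.036,-2.11)])
E
```

```text
t: 8.12
eef_pos: [0.4494, -0.1689, 0.0362]
ee_rot: [3.141, -0.0, -2.737]
force: [0.9, 0.1, -1.9]
width: 0.0135
gripper_force: 50.0
t: 8.38
eef_pos: [0.4503, -0.1134, 0.0363]
ee_rot: [3.141, -0.0, -2.555]
force: [0.8, -0.2, -3.2]
width: 0.0134
gripper_force: 50.0
t: 8.62
eef_pos: [0.4525, -0.0583, 0.0364]
ee_rot: [3.141, -0.0, -2.375]
force: [0.7, -0.4, -3.1]
width: 0.0138
gripper_force: 50.0
t: 9.12
eef_pos: [0.4547, -0.0098, 0.0363]
ee_rot: [3.141, -0.0, -2.219]
force: [0.2, -0.5, -3.0]
width: 0.0134
gripper_force: 50.0
[-0.065  0.035 -0.006] [ 0.21 -0.53 -2.98]
0.5105368474665525 0.06391017986489164 0.9225310001320031 0.019817485036234858
[-0.64, 0.5, 0.0, 0.0, 0.0, -0.22] 
end [0.4539 0.0546 0.0363] -2.11
```

View pics/w2.png

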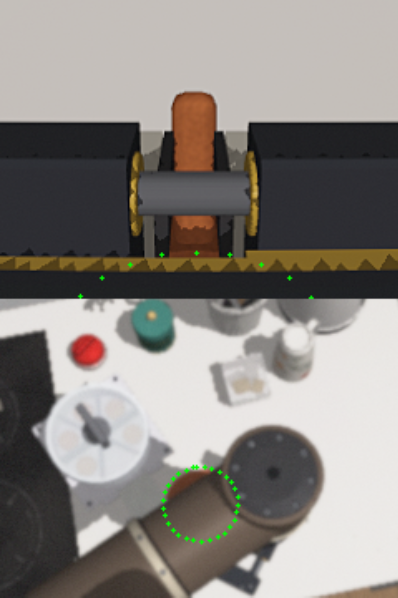

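The top view shows the bowl's visible edge on the predicted circle, so there is no significant droop. Next I insert it under the spout.

```bash
python3 -m handwheel '[[[-0.16,0.12,0,0,0,-0.06,255],[-0.32,0.25,0,0,0,-0.11,255],[-0.48,0.38,0,0,0,-0.16,255],[-0.64,0.5,0,0,0,-0.22,255],[-0.64,0.5,0,0,0,-0.22,255]]]' 50
python3 - <<'E'
from h import *
s=arm.get_state();c=cam("scene");it=cams.grab_frame("scene");print(s["force"].round(2))
a=s["ee_rot"][2]+np.pi;g=s["eef_pos"][:2];x,y=g+.0925*np.array([np.cos(a),np.sin(a)]);z=s["eef_pos"][2]-.0165;print(x,y,a,z)
P=[[x+.058*np.cos(t),y+.058*np.sin(t),z+.048] for t in np.linspace(0,6.2,30)]
for p in proj(c,P): cv2.circle(it,tuple(int(v) for v in p.round()),1,(0,255,0),-1)
cv2.imwrite("pics/s3.png",cv2.resize(it[140:300,180:400],(792,576),interpolation=cv2.INTER_CUBIC))
E
```

```text
t: 9.85
eef_pos: [0.4545, 0.0564, 0.0365]
ee_rot: [-3.141, 0.0, -2.107]
force: [-0.5, 0.4, -2.9]
width: 0.0137
gripper_force: 50.0
[-0.53  0.39 -2.88]
0.5017043741602263 0.135908141433519 1.034631970893345 0.02003492284646874
```

View pics/s3.png

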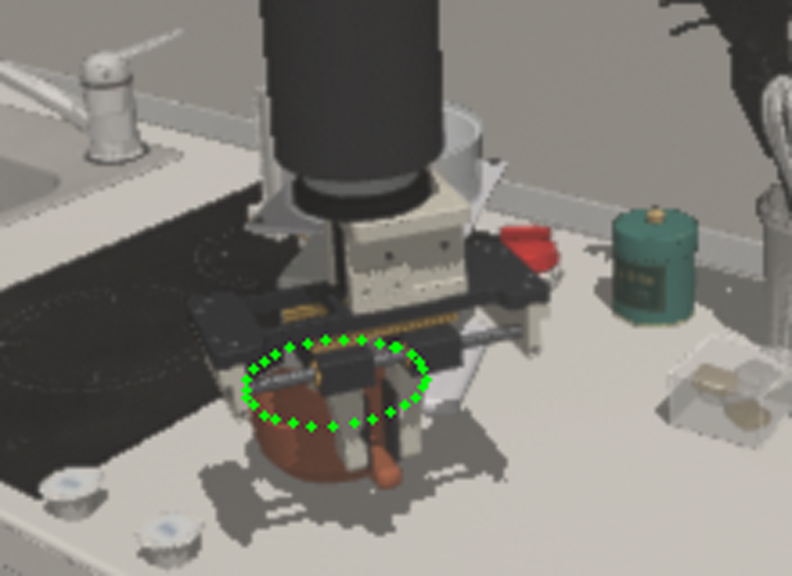

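The view shows the bowl under the spout with its rim close to the prediction and nothing touching. Lower, release, back off and rise.

```bash
python3 -m handwheel '[[[0,0,0.08,0,0,0,255],[0,0,0.16,0,0,0,255],[0,0,0.23,0,0,0,255],[0,0,0.25,0,0,0,255],[0,0,0.25,0,0,0,255]]]' && python3 -m handwheel '[[[0,0,0,0,0,0,200],[0,0,0,0,0,0,150],[0,0,0,0,0,0,110],[0,0,0,0,0,0,110],[0,0,0,0,0,0,110]]]' && python3 -m handwheel '[[[0.1,0,0,0,0,0,110],[0.2,0,0,0,0,0,110],[0.3,0,-0.2,0,0,0,110],[0.3,0,-0.6,0,0,0,110],[0.3,0,-1,0,0,0,110]]]' && python3 -m handwheel '[[[0,0,-0.5,0,0,0,110],[0,0,-1,0,0,0,110],[0,0,-1,0,0,0,110]]]' && python3 -m handwheel '[[[0,0,-0.5,0,0,0,60],[0,0,-1,0,0,0,60],[0,0,-1,0,0,0,60]]]'
python3 - <<'E'
from h import *
s=arm.get_state();print(s["eef_pos"],s["ee_rot"],s["q"].round(2))
for n in("top","scene","wrist"): cv2.imwrite(f"pics/p_{n}.png",cams.grab_frame(n))
# bowl + dispenser overlay on scene
I=cv2.imread("pics/p_scene.png");c=cam("scene");x,y=.502,.136
for P,col in (([[x+.058*np.cos(t),y+.058*np.sin(t),.048] for t in np.linspace(0,6.2,36)],(0,255,0)),([[x+.038*np.cos(t),y+.038*np.sin(t),0] for t in np.linspace(0,6.2,36)],(255,255,0))):
    for p in proj(c,P): cv2.circle(I,tuple(int(v) for v in p.round()),0,col,-1)
A=cv2.resize(I[130:280,210:360],(400,400));I=cv2.imread("pics/p_top.png")
B=cv2.resize(I[120:270,180:330],(400,400));cv2.imwrite("pics/p.png",np.hstack([A,B]))
E
```

```text
t: 10.52
eef_pos: [0.454, 0.0545, 0.0164]
ee_rot: [3.141, -0.001, -2.11]
force: [-0.8, -1.4, -0.9]
width: 0.0137
gripper_force: 50.0
t: 11.15
eef_pos: [0.4543, 0.055, 0.0165]
ee_rot: [-3.142, 0.0, -2.11]
force: [-0.8, -0.1, -0.5]
width: 0.0483
gripper_force: 0.0
t: 11.78
eef_pos: [0.4412, 0.0335, 0.0972]
ee_rot: [3.141, -0.001, -2.11]
force: [0.6, 0.7, 1.3]
width: 0.0498
gripper_force: 0.0
t: 12.15
eef_pos: [0.4434, 0.0346, 0.1795]
ee_rot: [-3.138, 0.005, -2.11]
force: [-0.4, -0.6, -0.2]
width: 0.05
gripper_force: 0.0
t: 12.52
eef_pos: [0.4429, 0.0344, 0.2585]
ee_rot: [-3.139, 0.004, -2.11]
force: [-0.2, 0.4, -0.8]
width: 0.0664
gripper_force: 0.0
[0.44294635 0.03442363 0.25850045] [-3.13896264  0.00356127 -2.10981483] [ 0.52 -0.07 -0.37  0.   -1.26 -1.06]
```

View pics/p.png

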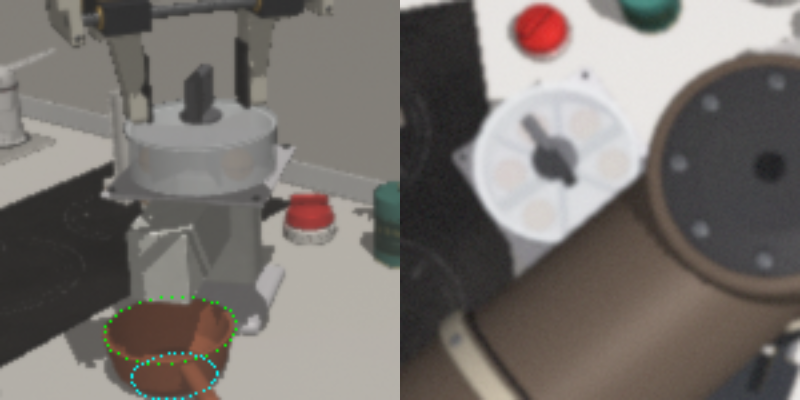

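The left half shows the bowl standing upright with its rim on the predicted circle (centre near (170,330)) directly below the spout end (143-193, 295). The right half shows the knob still at its start angle. Next is turning the wrist back and going above the knob.

```bash
python3 - <<'E'
from h import *
s=arm.get_state();P=s["eef_pos"];F=np.linspace(0,1,7)[1:]
T=np.array([.612,.184,.30]);W=P+F[:,None]*(T-P);W[:,2]=.30
rows(np.c_[W,-2.11+F*2.53])
E
```

```text
[-0.45, -0.15, -0.56, 0.0, 0.0, -0.84] 
[-0.36, -0.31, -0.0, 0.0, 0.0, -0.85] 
[-0.19, -0.43, -0.0, 0.0, 0.0, -0.84] 
[0.01, -0.48, -0.0, 0.0, 0.0, -0.84] 
[0.19, -0.43, -0.0, 0.0, 0.0, -0.85] 
[0.36, -0.31, -0.0, 0.0, 0.0, -0.84] 
end [0.6121 0.1839 0.2999] 0.42
```

```bash
python3 -m handwheel '[[[-0.1,-0.05,-0.3,0,0,-0.3,60],[-0.2,-0.1,-0.56,0,0,-0.6,60],[-0.45,-0.15,-0.56,0,0,-0.84,60]]]' && python3 -m handwheel '[[[-0.12,-0.1,0,0,0,-0.3,60],[-0.24,-0.2,0,0,0,-0.6,60],[-0.36,-0.31,0,0,0,-0.85,60]]]' && python3 -m handwheel '[[[-0.06,-0.14,0,0,0,-0.3,60],[-0.12,-0.28,0,0,0,-0.6,60],[-0.19,-0.43,0,0,0,-0.84,60]]]' && python3 -m handwheel '[[[0,-0.16,0,0,0,-0.3,60],[0,-0.32,0,0,0,-0.6,60],[0,-0.48,0,0,0,-0.84,60]]]' && python3 -m handwheel '[[[0.06,-0.14,0,0,0,-0.3,60],[0.12,-0.28,0,0,0,-0.6,60],[0.19,-0.43,0,0,0,-0.85,60]]]' && python3 -m handwheel '[[[0.12,-0.1,0,0,0,-0.3,60],[0.24,-0.2,0,0,0,-0.6,60],[0.36,-0.31,0,0,0,-0.84,60],[0.36,-0.31,0,0,0,-0.84,60],[0.36,-0.31,0,0,0,-0.84,60]]]' | tail -6
python3 - <<'E'
from h import *
s=arm.get_state();c=cam("wrist",s);im=cams.grab_frame("wrist");cv2.imwrite("pics/w4.png",im);print(s["eef_pos"],s["ee_rot"],s["q"].round(2))
u=np.array([np.cos(.417),np.sin(.417)]);n=np.array([-u[1],u[0]]);O=np.array([.612,.184])
P=[np.r_[O+a*.032*u+b*.006*n,.244] for a,b in((-1,-1),(-1,1),(1,1),(1,-1))]
q=proj(c,P);print(q.round(1).tolist())
for p in q: cv2.circle(im,tuple(int(v) for v in p.round()),2,(0,255,0),-1)
x0,y0=(q.mean(0)-[100,75]).astype(int).clip(0,400);y0=min(y0,250);x0=min(x0,440);print(x0,y0)
cv2.imwrite("pics/w4c.png",cv2.resize(im[y0:y0+150,x0:x0+200],(800,600),interpolation=cv2.INTER_NEAREST))
E
```

```text
t: 13.05
eef_pos: [0.4709, 0.0589, 0.3015]
ee_rot: [-3.141, 0.0, -1.686]
force: [-0.0, -0.3, 0.1]
width: 0.0669
gripper_force: 0.0
t: 13.42
eef_pos: [0.4983, 0.0847, 0.2993]
ee_rot: [3.138, -0.0, -1.26]
force: [-0.2, 0.3, 0.2]
width: 0.0668
gripper_force: 0.0
t: 13.8
eef_pos: [0.5266, 0.1095, 0.2993]
ee_rot: [3.139, 0.001, -0.841]
force: [-0.1, -0.3, 0.4]
width: 0.0673
gripper_force: 0.0
t: 14.18
eef_pos: [0.5553, 0.135, 0.2992]
ee_rot: [3.139, 0.002, -0.421]
force: [-0.1, -0.2, 0.5]
width: 0.0674
gripper_force: 0.0
t: 14.55
eef_pos: [0.5833, 0.1601, 0.2991]
ee_rot: [3.14, 0.003, 0.005]
force: [-0.7, -0.0, 0.1]
width: 0.0668
gripper_force: 0.0
t: 15.18
eef_pos: [0.6119, 0.1845, 0.3002]
ee_rot: [3.141, 0.002, 0.418]
force: [0.4, -0.3, 0.7]
width: 0.0666
gripper_force: 0.0
[0.61191063 0.18451273 0.30015576] [3.14140654e+00 1.85859722e-03 4.17509747e-01] [ 0.6   0.26  0.09 -0.   -1.4   1.39]
[[322.6, 239.5], [309.2, 239.4], [308.7, 168.2], [323.1, 168.3]]
215 128
```

View pics/w4c.png

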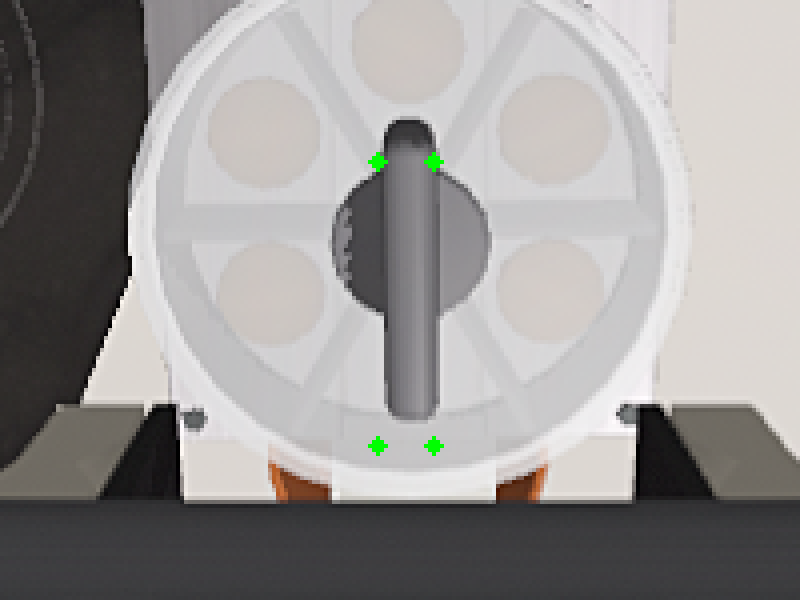

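The wrist view (4x, offset 215,128) shows the bar's top face at x 384-439, y 150-418, about 4.5 mm towards +x and 1.3 mm to tool +y of my prediction. This agrees with the screw fit, so the axis is (0.616, 0.1845). I shift by that, go down and grip lightly.

```bash
python3 -m handwheel '[[[0.05,0.015,0.2,0,0,0,60],[0.05,0.015,0.5,0,0,0,60],[0.05,0.015,0.8,0,0,0,60]]]' && python3 -m handwheel '[[[0,0,0.15,0,0,0,60],[0,0,0.3,0,0,0,60],[0,0,0.3,0,0,0,60]]]' && python3 -m handwheel '[[[0,0,0,0,0,0,255],[0,0,0,0,0,0,255],[0,0,0,0,0,0,255],[0,0,0,0,0,0,255],[0,0,0,0,0,0,255]]]' 25 && python3 -m handwheel '[[[0,0,0,0,0,0,255],[0,0,0,0,0,0,255],[0,0,0,0,0,0,255],[0,0,0,0,0,0,255],[0,0,0,0,0,0,255]]]' 25; python3 -c "
from h import *
s=arm.get_state();print(s['moment'],s['force'])"
```

```text
t: 15.6
eef_pos: [0.6162, 0.1851, 0.2356]
ee_rot: [-3.141, 0.0, 0.419]
force: [-0.1, -0.3, 0.5]
width: 0.067
gripper_force: 0.0
t: 15.98
eef_pos: [0.6163, 0.1853, 0.2125]
ee_rot: [3.141, 0.001, 0.42]
force: [0.1, -0.1, 0.1]
width: 0.0667
gripper_force: 0.0
t: 16.6
eef_pos: [0.6166, 0.1855, 0.2133]
ee_rot: [-3.142, -0.0, 0.42]
force: [-0.4, 0.2, -0.3]
width: 0.0225
gripper_force: 0.0
t: 17.23
eef_pos: [0.6165, 0.1857, 0.2133]
ee_rot: [-3.141, -0.0, 0.42]
force: [-0.9, 2.5, 1.1]
width: 0.0117
gripper_force: 25.0
[0.77913274 0.54728513 0.03087285] [-0.92757029  2.49980057  1.09476969]
```

```bash
python3 -m handwheel '[[[0,0,0,0,0,0.25,255],[0,0,0,0,0,0.5,255],[0,0,0,0,0,0.75,255],[0,0,0,0,0,1,255]]]' 25 && python3 -m handwheel '[[[0,0,0,0,0,0.25,255],[0,0,0,0,0,0.5,255],[0,0,0,0,0,0.75,255],[0,0,0,0,0,1,255]]]' && python3 -m handwheel '[[[0,0,0,0,0,0.1,255],[0,0,0,0,0,0.1,255],[0,0,0,0,0,0.1,255]]]'; python3 -c "
from h import *
s=arm.get_state();print(s['moment'],s['force'],s['q'].round(2))"
```

```text
t: 17.73
eef_pos: [0.6165, 0.1859, 0.2133]
ee_rot: [-3.141, 0.0, -0.084]
force: [-2.2, 3.5, 0.7]
width: 0.0118
gripper_force: 25.0
t: 18.23
eef_pos: [0.6166, 0.1862, 0.2132]
ee_rot: [-3.141, 0.0, -0.584]
force: [-1.9, 4.8, 1.6]
width: 0.0114
gripper_force: 25.0
t: 18.6
eef_pos: [0.6166, 0.1862, 0.2133]
ee_rot: [-3.141, 0.0, -0.628]
force: [-0.8, 4.5, 0.6]
width: 0.0116
gripper_force: 25.0
[ 1.87418268  0.68419181 -0.01292851] [-0.75753617  4.5276971   0.62849688] [ 0.6   0.3  -0.04 -0.   -1.22  0.35]
```

First click is at its stop: the moment is back to zero and side forces are small. Two more.

```bash
python3 -m handwheel '[[[0,0,0,0,0,0.25,255],[0,0,0,0,0,0.5,255],[0,0,0,0,0,0.75,255],[0,0,0,0,0,1,255]]]' && python3 -m handwheel '[[[0,0,0,0,0,0.25,255],[0,0,0,0,0,0.5,255],[0,0,0,0,0,0.75,255],[0,0,0,0,0,1,255]]]' && python3 -m handwheel '[[[0,0,0,0,0,0.09,255],[0,0,0,0,0,0.09,255],[0,0,0,0,0,0.09,255],[0,0,0,0,0,0.09,255]]]' && python3 -m handwheel '[[[0,0,0,0,0,0.25,255],[0,0,0,0,0,0.5,255],[0,0,0,0,0,0.75,255],[0,0,0,0,0,1,255]]]' && python3 -m handwheel '[[[0,0,0,0,0,0.25,255],[0,0,0,0,0,0.5,255],[0,0,0,0,0,0.75,255],[0,0,0,0,0,1,255]]]' && python3 -m handwheel '[[[0,0,0,0,0,0.1,255],[0,0,0,0,0,0.1,255],[0,0,0,0,0,0.1,255],[0,0,0,0,0,0.1,255]]]'; python3 -c "
from h import *
s=arm.get_state();print(s['moment'],s['force'],s['q'].round(2))"
```

```text
t: 19.1
eef_pos: [0.6168, 0.1864, 0.2133]
ee_rot: [-3.14, 0.001, -1.132]
force: [-1.4, 6.4, -0.3]
width: 0.012
gripper_force: 25.3
t: 19.6
eef_pos: [0.6172, 0.1856, 0.2134]
ee_rot: [-3.14, -0.0, -1.63]
force: [0.7, 2.2, -0.8]
width: 0.0187
gripper_force: 46.3
t: 20.1
eef_pos: [0.6171, 0.1856, 0.2134]
ee_rot: [-3.141, 0.0, -1.673]
force: [2.7, 2.1, -1.3]
width: 0.0203
gripper_force: 45.0
t: 20.6
eef_pos: [0.6168, 0.1852, 0.2135]
ee_rot: [-3.141, 0.0, -2.179]
force: [1.4, 1.3, 0.3]
width: 0.0203
gripper_force: 28.5
t: 21.1
eef_pos: [0.6162, 0.1855, 0.2132]
ee_rot: [3.141, -0.0, -2.68]
force: [-1.4, 3.5, 0.4]
width: 0.0113
gripper_force: 24.9
t: 21.6
eef_pos: [0.6162, 0.1855, 0.2132]
ee_rot: [3.141, -0.001, -2.724]
force: [-3.2, 3.7, 1.9]
width: 0.0113
gripper_force: 24.9
[1.56151637 0.85158864 0.05754282] [-3.23734197  3.7185131   1.94177781] [ 0.59  0.3  -0.05 -0.   -1.22 -1.75]
```

The pads spread at the second click and came back flush at 180° with almost no moment left, so the bar is at three clicks. I release, rise and verify by measurement.

```bash
python3 -m handwheel '[[[0,0,0,0,0,0,200],[0,0,0,0,0,0,150],[0,0,0,0,0,0,60],[0,0,0,0,0,0,60],[0,0,0,0,0,0,60]]]' && python3 -m handwheel '[[[0,0,-0.2,0,0,0,60],[0,0,-0.6,0,0,0,60],[0,0,-1,0,0,0,60],[0,0,-1,0,0,0,60]]]' && python3 -m handwheel '[[[0,0,-0.4,0,0,0,60],[0,0,-0.5,0,0,0,60]]]'
python3 - <<'E'
from h import *
s=arm.get_state();c=cam("wrist",s)
for n in("top","scene","wrist"): cv2.imwrite(f"pics/v_{n}.png",cams.grab_frame(n))
im=cv2.imread("pics/v_wrist.png")
def hsv(p):
    u,v=p.round().astype(int);pt=im[max(v-2,0):v+3,max(u-2,0):u+3]
    return cv2.cvtColor(np.uint8([[pt.reshape(-1,3).mean(0)]]),cv2.COLOR_BGR2HSV)[0,0].tolist() if pt.size else None
O=np.array([.616,.1845])
# chambers every 60 deg, radius ~.045, seen through cover
for k in range(6):
    a=.418+np.pi+np.radians(60*k);P=np.r_[O+.046*np.array([np.cos(a),np.sin(a)]),.17];p=proj(c,[P])[0];print("chamber",60*k,p.round(),hsv(p))
# knob: dark pixels at z .244
g=cv2.cvtColor(im,cv2.COLOR_BGR2GRAY);p0=proj(c,[np.r_[O,.244]])[0];print("axis px",p0.round())
for n,x,y,z in(("bowl",.502,.136,.048),):
    print("bowl px wrist",proj(c,[[x,y,z]]).round(),"scene",proj(cam("scene"),[[x,y,z]]).round(),"top",proj(cam("top"),[[x,y,z]]).round())
E
```

```text
t: 22.22
eef_pos: [0.6166, 0.1853, 0.2132]
ee_rot: [-3.141, -0.0, -2.725]
force: [-0.3, 0.3, 0.4]
width: 0.0536
gripper_force: 0.0
t: 22.72
eef_pos: [0.6181, 0.1859, 0.2979]
ee_rot: [-3.142, 0.007, -2.725]
force: [0.6, 0.7, 0.3]
width: 0.0671
gripper_force: 0.0
t: 22.98
eef_pos: [0.6173, 0.1855, 0.3359]
ee_rot: [-3.141, 0.003, -2.725]
force: [-0.4, 0.3, -0.9]
width: 0.0671
gripper_force: 0.0
chamber 0 [317. 141.] [150, 1, 208]
chamber 60 [284. 160.] [11, 14, 202]
chamber 120 [285. 197.] [8, 10, 198]
chamber 180 [317. 214.] [135, 8, 127]
chamber 240 [348. 197.] [150, 2, 206]
chamber 300 [350. 160.] [150, 2, 207]
axis px [317. 193.]
bowl px wrist [[318.  84.]] scene [[273. 253.]] top [[274. 233.]]
```

The drum now shows nuts only in the chambers at 60° and 120°, exactly where nuts 4 and 5 should be after three clicks. Now the bowl's contents and the bystanders.

```bash
python3 -m handwheel '[[[0.4,0.4,-0.2,0,0,0,60],[0.7,0.7,-0.4,0,0,0,60],[0.9,0.9,-0.4,0,0,0,60],[0.9,0.9,-0.4,0,0,0,60]]]' | head -2 && python3 -m handwheel '[[[0,0.5,0,0,0,0,60],[0,1,0,0,0,0,60],[0,1,0,0,0,0,60]]]' | head -2
python3 - <<'E'
from h import *
for n in("top","scene"): cv2.imwrite(f"pics/z_{n}.png",cams.grab_frame(n))
a=cv2.imread("pics/p_scene.png");b=cv2.imread("pics/z_scene.png");v=cv2.imread("pics/v_scene.png")
d0=cv2.absdiff(a,v).max(2)
for nm,I in(("z",b),("v",v)):
    d=(cv2.absdiff(a,I).max(2)>25).astype(np.uint8)[225:300,230:320];n,l,st,ce=cv2.connectedComponentsWithStats(d)
    print(nm,[(st[k].tolist(),(ce[k]+[230,225]).round().tolist(),I[225:300,230:320][l==k].mean(0).round().tolist(),a[225:300,230:320][l==k].mean(0).round().tolist()) for k in range(1,n) if st[k,4]>8])
h=cv2.cvtColor(v,cv2.COLOR_BGR2HSV)[236:276,248:300];ch=" .:-=+*#%@"
print("sat map of bowl");print("\n".join("".join(ch[min(9,int(s)//26)] for s in r) for r in h[...,1]))
t0=cv2.imread("pics/top0.png");t1=cv2.imread("pics/z_top.png");s0=cv2.imread("pics/scene0.png")
for nm,A,B,L in(("top",t0,t1,dict(box=(327,150),mug=(357,132),ca=(243,290),cb=(276,284))),("scene",s0,b,dict(box=(383,250),mug=(421,240),ca=(200,277),cb=(227,289)))):
    for k,(x,y) in L.items(): print(nm,k,cv2.absdiff(A,B)[y-15:y+15,x-15:x+15].mean().round(1))
E
```

```text
t: 23.62
eef_pos: [0.5203, 0.2226, 0.3647]
t: 24.0
eef_pos: [0.4886, 0.2969, 0.3633]
z [([28, 0, 13, 18, 113], [262.0, 231.0], [132.0, 138.0, 139.0], [99.0, 104.0, 105.0]), ([56, 13, 25, 16, 171], [301.0, 246.0], [156.0, 158.0, 166.0], [93.0, 95.0, 101.0]), ([4, 18, 32, 25, 365], [248.0, 256.0], [128.0, 140.0, 156.0], [77.0, 83.0, 93.0])]
v [([28, 0, 13, 18, 113], [262.0, 231.0], [132.0, 138.0, 139.0], [99.0, 104.0, 105.0]), ([56, 13, 25, 16, 170], [301.0, 246.0], [156.0, 158.0, 166.0], [94.0, 95.0, 101.0]), ([4, 18, 32, 25, 364], [248.0, 256.0], [128.0, 140.0, 156.0], [78.0, 83.0, 93.0]), ([56, 31, 5, 4, 9], [288.0, 258.0], [75.0, 109.0, 152.0], [64.0, 81.0, 127.0])]
sat map of bowl
                                                    
                                                    
                                                    
                                                    
 .                                                  
  .                                                 
                                  :--::..           
             ..::::::::::.....   :-=
[... 1112 characters left out ...]
=========---.    
    :--=========++++++++++++================--:     
    :--====================================---.     
    .---========================++=========---.     
     :--=========================++========--.      
     .--=========================++=======--:       
      :--=================================-:        
      .---====================-==========-:         
       .--====================-====++===-:          
        .:-===================--=====+==-.          
          :--================----========.          
           .:--===============---========:          
top box 1.4
top mug 1.4
top ca 1.1
top cb 0.8
scene box 1.2
scene mug 1.2
scene ca 1.0
scene cb 0.8
```

```bash
python3 - <<'E'
from h import *
a=cv2.imread("pics/p_scene.png").astype(int);b=cv2.imread("pics/z_scene.png").astype(int)
f=lambda I:np.clip((I[...,2]-I[...,0])*100//np.maximum(I.sum(2),1),-99,99)
D=(b-a).sum(2)[240:268,248:300];ch="0123456789"
print("\n".join("".join("#" if x>40 else "+" if x>18 else "=" if x<-40 else "-" if x<-18 else "." for x in r) for r in D))
s=arm.get_state();c=cam("wrist",s);im=cams.grab_frame("wrist");cv2.imwrite("pics/z_wrist.png",im)
p=proj(c,[[.502,.136,.02]])[0];print("bowl px",p.round());u,v=p.astype(int)
h=cv2.cvtColor(im,cv2.COLOR_BGR2HSV)[max(v-36,0):v+36,u-40:u+40]
print("sat");print("\n".join("".join(ch[int(x)//26] for x in r) for r in h[::2,:,1]))
print("val");print("\n".join("".join(ch[int(x)//26] for x in r) for r in h[::2,:,2]))
E
```

```text
..........+######...................................
...........#####....................................
......##+++######......................+..++++++++++
....##########........................+#############
...##########.........................##+###########
....#######+..........................#...##########
....+#####...............................+##########
.....####+................................###..#####
....######................................+#+...####
##########.................................++...+###
##########.................................+.....###
##########.................................+.....###
###########......................................###
##.+######.......................................+##
#+.+######.......................................+#.
#..++######........................-.++##+.......#..
#+..+######........................-.+#####+........
#+..+##########+..................+..+######........
##...+###########.................-..+######+.......
##.....+##########................-..+####+.........
###.....##########...............=-...+#
[... 5543 characters left out ...]
8888733333333333344444444444444333344455555555555555
88888888888888888888888888888888743333333333344444444444433334444555555555555555
88888888888888888888888888888888863333333333344444444433333344455555555555555555
88888888888888888888888888888888873333333333334443333333344445555555555555555555
88888888888888888888888888888888863333333333333333333334444555555555555555555559
88888888888888888888888888888888873333333333343333334444445555555555555555555556
88888888888888888888888888888888874333333333343344444455555555555555555555555558
88888888888888888888888888888888875333333333334444555555555555555555555555555558
88888888888888888888888888888888885333333333334555555555555555555555555555555557
```

The wrist map shows the bowl upright with two bright balls in it, at about (223,112) and (246,124). The area under the spout is hidden, so I look from the other side for the third.

```bash
python3 -m handwheel '[[[0.2,-0.5,0,0,0,0,60],[0.5,-1,0,0,0,0,60],[0.5,-1,0,0,0,0,60]]]' | head -2 && python3 -m handwheel '[[[0,-0.5,0,0,0,0,60],[0,-1,0,0,0,0,60],[0,-1,0,0,0,0,60]]]' | head -2 && python3 -m handwheel '[[[0,-0.5,0,0,0,0,60],[0,-1,0,0,0,0,60],[0,-1,0,0,0,0,60]]]' | head -2&& python3 -m handwheel '[[[0,-0.3,0,0,0,0,60],[0,-0.6,0,0,0,0,60],[0,-0.6,0,0,0,0,60]]]' | head -2
python3 - <<'E'
from h import *
s=arm.get_state();c=cam("wrist",s);im=cams.grab_frame("wrist");cv2.imwrite("pics/y_wrist.png",im);ch="0123456789"
p=proj(c,[[.502,.136,.02]])[0];print("bowl px",p.round(),s["eef_pos"]);u,v=p.astype(int)
h=cv2.cvtColor(im,cv2.COLOR_BGR2HSV)[max(v-36,0):v+36,u-40:u+40]
print("\n".join("".join(" " if y<80 else ch[int(x)//26] for x,y in zip(r,q)) for r,q in zip(h[::2,:,2],h[::2,:,1])))
E
```

```text
t: 24.52
eef_pos: [0.4852, 0.2027, 0.366]
t: 24.9
eef_pos: [0.5183, 0.1305, 0.3649]
t: 25.28
eef_pos: [0.5505, 0.0581, 0.3646]
t: 25.65
eef_pos: [0.5695, 0.0155, 0.3647]
bowl px [392. 154.] [0.56949683 0.01554765 0.36472522]
              45666666665                                                       
               45666666665                                                      
                34566666666                   777                               
                  4566666666       7776666666655566666666                       
                   3556666666567766543222222222222222233466667                  
                    345666677765322222222222222222232222222345666               
                     34567764222223333222333333333222222332222346667            
                      577642233333566666664333333333332233322332235667          
                    576632333256766677766664333333333333322333333323667         
                   676323333456666677776666457564553455345433333333334766       
                  76523333334566666777666664566766665555555533333
[... 1212 characters left out ...]
                  
               6653444443333345565                                              
               566544446666566666                                               
                56764444456666666                                               
                  666544444455666                                               
                   56765444555555                                               
                     567765455555                                               
                        667665555                                               
                           667776                                               
                               55
```

This side shows a nut at the front, one on the left that was hidden before, and part of the right-hand one. That makes three nuts in the bowl and two in the drum, with the bystanders unmoved and the arm clear.

```bash
python3 -c "
from station import arm
print(arm.job_done())"
```

```text
the job is handed in; nothing more can be done
None
```

The job is handed in: the bowl stands upright under the spout, about 3 mm off centre by my measurement, with three walnuts in it, two left in the drum, and the mug, biscuit box and milk pots unmoved.

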